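# Fit the cover of a control box under its lip and latch it

## Robot

A 6-joint arm with a two-finger parallel gripper is mounted at the origin on a cart in front of the work surface, level with it; the furniture and walls round the work are solid. World frame = base frame: x ahead of the robot, y to its left, z up, the work surface at z = 0. Lengths are in m, angles in rad, forces in N, time in s.
With the tool pointing down it reaches from about 0.4 to 0.925 m from the base axis. Payload 12.5 kg.
Tool frame: the origin (TCP) lies at the very end of the fingers, on their centre line; the grasp point (between the pads) lies 19 mm behind it; z points along the fingers, y is the line along which they close (so a half turn about z gives the same grasp; the last joint's range is limited). The gripper opens to 95 mm and grips with 3 to 60 N. Pads are 20 mm wide; open, the fingers measure 119 mm over their backs; the gripper's body (75 mm by 180 mm) begins 59 mm behind the grasp point.
Start: joints at [-1.404, 0.491, 1.559, -0, 1.092, -0.106], TCP at [0.168, -0.602, 0.215] pointing down, gripper open.
Joint ranges: [-3.1, 3.1], [-0.84, 2.19], [0.05, 2.79], [-1.13, 4.28], [0.06, 2.93], [-2.69, 2.69]. Speed limits (rad/s): [2.22, 2.22, 2.79, 3.14, 3.14, 3.14].

## Interface

Orientations are given as a unit quaternion [x, y, z, w].
In Python, from station import readout, imaging, manip gives the robot as it stands.
- The arm moves only by the tool carry_out, never from a script. Its argument "rows" is a list of rows, each an object of numbers: "dx", "dy", "dz": the shift along the tool's x, y, z as a fraction of full scale; "spin": the turn about the tool's z as a fraction of full scale; "claw": the finger opening in mm, from 0 to 95.1. A call has 1 to 10 rows; each row shifts and turns the commanded pose from where the row before left it, along the tool's axes as they then stand; what a row does not reach is not made up. Full scale, the value 1, is 0.025 m for a shift and 6 degrees for a turn. A row lasts 1/10 s, in which the tool goes at most 50 mm and 8.59 degrees, less where a joint would pass 70% of its speed; a pose out of reach is approached as far as the arm can. A call with a number of a shift or a turn outside -1 to 1 is refused whole. A call with a gripper value outside its range is refused whole. The fingers move at their own pace and stop on an object; "squeeze" is the grip in N (left out, the last holds). Time passes only in rows, so rows that do not move let the fingers close. It gives the time, the measured TCP pose, the force, the opening and the grip force at its end, in the units of the state.
- readout.read_state(): the state, without advancing time (a new reading comes with each control period).
- imaging.grab_frame(name): name is "side" or "top"; returns the picture (480x640x3 uint8, red, green, blue); there is no depth.
- imaging.camera_model(name): a dict with "intrinsics" (3x3 intrinsics, pixels), "k1" (the pictures are not rectified: a ray, as slopes to the right and down, at radius r is drawn at 1 + k1 r^2 times it, then the intrinsics apply), "world_from_camera" (4x4, takes a point from camera to world coordinates). Camera axes: x right, y up, looking along -z (the intrinsics and any distortion apply to the point x, -y, -z); pixel columns grow to the right and rows downward; lengths in m; the calibration is good to about 2 mm. A picture is of the moment at which its call begins. camera_model takes no time and is no camera call.
- manip.sign_off(): hands the job in; it is judged then, once.
The state is a dict: "time_s": time; "joint_pos": joint angles; "qvel": joint speeds; "tau": joint torques, N m; "ee_pos": TCP position; "tcp_rot": TCP orientation; "wrist_force": force on the tool from outside, world axes, zero at the start; "torque": the same for the moment, N m; "gripper_width": finger opening in m; "grasp_force": force on a finger pad.
Only numpy, scipy, OpenCV 4.12 (cv2) and the standard library are available. Lean on these libraries where they do the work, as an engineer would, in place of code of your own. Each camera call takes 0.05 s, during which the arm holds its last target. There are 200 camera calls.

## Task

Close the open control box on the bench: tilt the loose cover plate so that one end goes under the overhanging lip of the box, then lower the other end until the plate lies flat down in its recess. Then push the slide catch fully home over the plate's free end, and let go. Leave the transformer, the heat sink and the screwdriver where they are.

Things in the scene. Friction and masses are not known exactly. Their poses are not given: they have to be found in the camera images.
- box: Open-topped grey metal control box fixed to the bench, 136 mm long (x), 94 mm wide (y), with low fixing ears to y = +-63. Origin: on the bench under the centre of the recess; x points from the catch end to the lip end (roughly away from the robot), z up. Recess 124 x 84 mm; its ledge, 6 mm wide, is 30 mm above the bench; the side walls and the catch end wall rise to 36 mm.
- seat (a point): Centre of the recess at ledge height, 30 mm above the bench; axes as the box. The seated cover has its origin here and its axes along these, with 2 mm of play on every side.
- cover: Loose aluminium cover plate, 120 (x) x 80 (y) x 5 mm, 0.14-0.22 kg, flat on the bench. Origin: centre of its underside, z up. The ends are alike; its +x points within 0.9 rad of the box's x. Dark bow handle on top along x: bar 60 mm long, 12 mm wide (y), from 21 to 35 mm above the underside, posts at its ends; grip it across y.
- catch (a joint): Slide catch on a shelf outside the box's -x end (shelf to x = -124 mm): 0 = drawn back, 0.020 m = home. Moves along the box's +x, no spring, about 1.5 N friction, stays where left; starts at 0 to 0.005, clear of the recess. Its steel tongue is 30 mm wide, 38 to 42 mm above the bench, front edge at x = -69 mm plus the value; home, it covers about 11 mm of the plate's end, 3 mm above it.
- catch_tab (a point): Top centre of the dark upright thumb tab on the catch, 66 mm above the bench, at x = -98 mm plus the joint value, y = 0 in the box's frame; axes as the box. The tab is 16 mm (x) by 14 mm (y) and stands 24 mm above the tongue; grip it across y from above or push its rear face.
- lip (a point): Middle of the free edge of the box's lip, on its underside, 50 mm in x from the seat and 40 mm above the bench; axes as the box. The lip spans the whole width, 4 mm thick, and overhangs the recess by 12 mm with a gap of 10 mm over the ledge, so the opening from above is only 112 mm long. A plate end goes under it at a tilt of about 5 to 15 degrees.
- transformer: Loose small transformer, 37 x 41 x 30 mm, yellow and black, beyond the work; a bystander. Origin: centre of its underside.
- heat_sink_loose: Loose black finned heat sink, 40 x 50 x 25 mm, at the right; a bystander. Origin: centre of its underside.
- screwdriver: Loose screwdriver, 160 mm long, blue and yellow handle, at the left; a bystander. Origin: centre of its underside.
Not all that is in view belongs to the job. Of the things that look like the cover, take the one that is farthest from the robot's base at the start.

How it is judged:
By the outcome, as a careful person would: the job done as asked, in the order asked, and still so for the second after the job is handed in, with the robot touching nothing.
It also fails if it takes over 45 s, if anything falls off the work surface, if the arm or the gripper's body presses on something with over 40 N, if the wrist force passes 120 N, or if a joint passes its speed limit or range.

## Working session

There is one attempt and no reset: what is moved stays moved. The work goes in short steps, Python scripts to look and compute and a tool call to move; the robot and the scene stay as the last step left them, time stands still between calls to the robot, and variables do not carry over. Pictures are saved under pics/ and viewed, at most 10 in all, crops included, and the job is handed in when it is done.

Besides the shell and the picture viewer there is one more tool, called as name([rows], argument=value, ...), one row to a line, values as JSON. carry_out: Moves the arm, as the interface text tells. Shift numbers are shares of 0.025 m and turn numbers shares of 6 degrees, none past 1 either way. Its arguments: {"type":"object","properties":{"rows":{"type":"array","items":{"type":"object","properties":{"dx":{"type":"number","minimum":-1,"maximum":1},"dy":{"type":"number","minimum":-1,"maximum":1},"dz":{"type":"number","minimum":-1,"maximum":1},"spin":{"type":"number","minimum":-1,"maximum":1},"claw":{"type":"number"}}}},"squeeze":{"type":"number"}},"required":["rows"]}

```bash
mkdir -p pics; ls
cat > h.py <<'E'
import numpy as np, cv2
from station import readout, imaging, manip
def cast(name,uv,z):
    m=imaging.camera_model(name);K=np.array(m["intrinsics"]);T=np.array(m["world_from_camera"])
    uv=np.atleast_2d(np.array(uv,float))
    p=cv2.undistortPoints(uv.reshape(-1,1,2),K,np.array([m["k1"],0,0,0.])).reshape(-1,2)
    d=np.c_[p[:,0],-p[:,1],-np.ones(len(p))]@T[:3,:3].T
    o=T[:3,3];return o+d*((z-o[2])/d[:,2])[:,None]
def proj(name,P):
    m=imaging.camera_model(name);K=np.array(m["intrinsics"]);T=np.linalg.inv(np.array(m["world_from_camera"]))
    P=np.atleast_2d(P)@T[:3,:3].T+T[:3,3];P=P*[1,-1,-1]
    return cv2.projectPoints(P,np.zeros(3),np.zeros(3),K,np.array([m["k1"],0,0,0.]))[0].reshape(-1,2)
def save(name,fn):
    im=np.array(imaging.grab_frame(name));cv2.imwrite("pics/"+fn,im[:,:,::-1]);return im
E
python3 - <<'E'
from h import *
save("top","t0.png");save("side","s0.png")
for n in("top","side"):
    m=imaging.camera_model(n);print(np.round(m["intrinsics"],1),m["k1"],np.round(m["world_from_camera"],3))
print(readout.read_state())
E
```

```text
pics
[[468.6   0.  326. ]
 [  0.  468.6 236.6]
 [  0.    0.    1. ]] 0.005698905660535103 [[-0.013  0.993 -0.121  0.437]
 [-1.    -0.014 -0.005 -0.005]
 [-0.007  0.121  0.993  1.109]
 [ 0.     0.     0.     1.   ]]
[[520.6   0.  310. ]
 [  0.  520.6 227.9]
 [  0.    0.    1. ]] -0.14127328190212843 [[ 0.849  0.308 -0.429 -0.037]
 [-0.528  0.486 -0.697 -0.992]
 [-0.006  0.818  0.575  0.896]
 [ 0.     0.     0.     1.   ]]
{'time_s': 0.1, 'joint_pos': array([-1.40360496e+00,  4.91473629e-01,  1.55939437e+00,  2.53164370e-05,
        1.09171630e+00, -1.05615053e-01]), 'qvel': array([-9.61708947e-05, -1.79711273e-03, -2.20639616e-03, -7.92080143e-04,
       -2.93386896e-04,  7.80603223e-04]), 'tau': array([ 2.27859397e-03, -6.13620329e+01, -2.58606756e+01,  6.93182275e-02,
        4.70110809e-02, -3.86137253e-05]), 'ee_pos': array([ 0.16837856, -0.6016613 ,  0.21413411]), 'tcp_rot': array([ 9.90712169e-01,  1.35974820e-01, -4.03811863e-06, -4.95933213e-04]), 'wrist_force': array([-0.13198748,  0.18093575, -0.22030086]), 'torque': array([ 0.00865099, -0.04798112,  0.05300909]), 'grasp_force': 0.0, 'gripper_width': 0.09502149739857513}
```

View pics/t0.png

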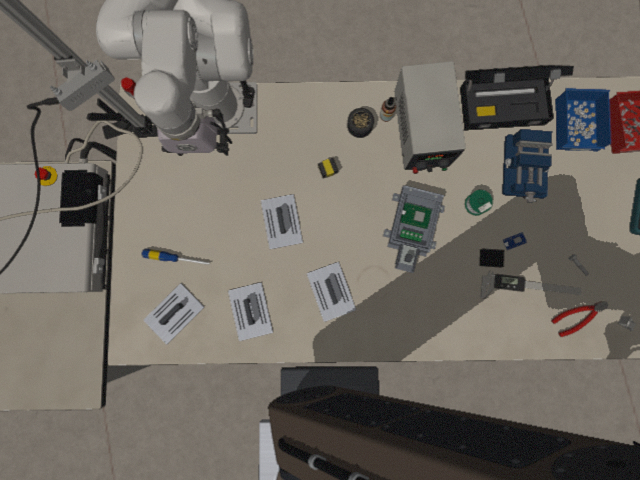

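View pics/s0.png

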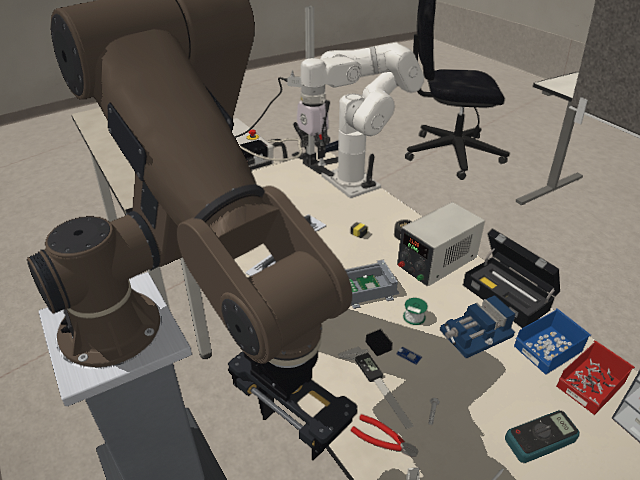

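Top view: four cover lookalikes at (281,221), (331,290), (250,310) and (174,313). The box is at (415,218) with its catch at (406,258), the lip end up. I'll compute the distances and take a close crop.

Run:
```python
from h import *
im=cv2.imread("pics/t0.png")
for p in [(281,221),(331,290),(250,310),(174,313)]:
    P=cast("top",p,.005)[0];print(p,P.round(3),np.hypot(*P[:2]).round(3))
# white plates
g=cv2.cvtColor(im,cv2.COLOR_BGR2HSV)
m=((g[...,1]<22)&(g[...,2]>165)).astype(np.uint8)*255
m=cv2.morphologyEx(m,cv2.MORPH_CLOSE,np.ones((9,9)))
m[:170]=0;m[360:]=0
for c in cv2.findContours(m,0,2)[0]:
    if cv2.contourArea(c)>300:
        b=cv2.boxPoints(cv2.minAreaRect(c));W=cast("top",b,.005)
        print(cv2.contourArea(c),b.round(1).tolist(),W.mean(0).round(4),np.linalg.norm(W[1]-W[0]).round(4),np.linalg.norm(W[2]-W[1]).round(4),[np.degrees(np.arctan2(*(W[i+1]-W[i])[[1,0]])).round(1) for i in (0,1)])
a=cv2.resize(im[185:265,250:310],None,fx=6,fy=6,interpolation=cv2.INTER_CUBIC)
b=cv2.resize(im[170:280,380:450],(305,480),interpolation=cv2.INTER_CUBIC)
cv2.imwrite("pics/c0.png",np.hstack([a,b]))
```

```text
(281, 221) [0.611 0.108 0.005] 0.62
(331, 290) [ 0.446 -0.009  0.005] 0.446
(250, 310) [0.402 0.18  0.005] 0.44
(174, 313) [0.397 0.357 0.005] 0.534
378.5 [[144.5, 320.3999938964844], [160.10000610351562, 305.79998779296875], [181.39999389648438, 328.5], [165.89999389648438, 343.1000061035156]] [0.3716 0.3822 0.005 ] 0.0483 0.0736 [np.float64(-46.6), np.float64(-135.9)]
1562.0 [[227.8000030517578, 290.20001220703125], [259.79998779296875, 282.70001220703125], [271.5, 332.6000061035156], [239.5, 340.1000061035156]] [0.3992 0.1809 0.005 ] 0.0767 0.1186 [np.float64(-77.6), np.float64(-166.6)]
393.0 [[311.29998779296875, 285.20001220703125], [342.0, 274.20001220703125], [354.79998779296875, 310.0], [324.1000061035156, 321.0]] [ 0.4284 -0.0139  0.005 ] 0.0764 0.0882 [np.float64(-71.2), np.float64(-161.3)]
```

View pics/c0.png

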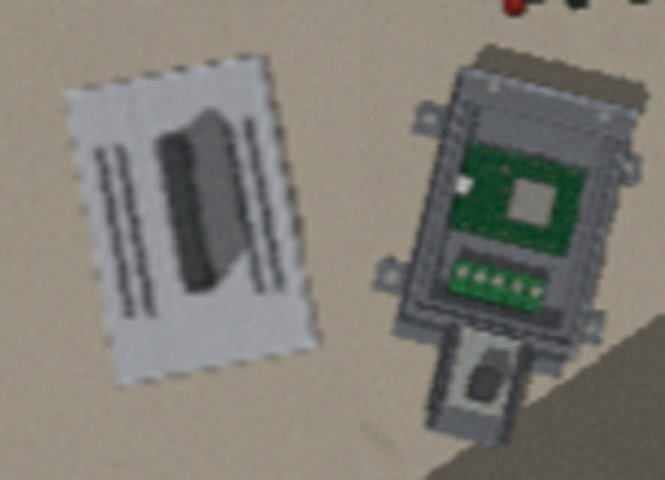

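The crop confirms it: the farthest lookalike (281,221), 0.62 m away, is a real plate with a dark bow handle and slots, and the box lip end is up. Next I'll fit cover and box numerically.

```bash
cat >> h.py <<'E'
def rect(name,im,roi,z,thr=-12,k=3):
    x0,y0,x1,y1=roi;c=cv2.resize(im[y0:y1,x0:x1],None,fx=4,fy=4,interpolation=cv2.INTER_CUBIC).astype(int)
    m=((c[...,2]-c[...,0])>thr).astype(np.uint8)*255
    m=cv2.morphologyEx(m,cv2.MORPH_CLOSE,np.ones((4*k,4*k)));m=cv2.morphologyEx(m,cv2.MORPH_OPEN,np.ones((4*k,4*k)))
    q=max(cv2.findContours(m,0,2)[0],key=cv2.contourArea).reshape(-1,2)
    uv=(q+.5)/4-.5+[x0,y0]
    W=cast(name,uv,z);b=cv2.minAreaRect((W[:,:2]*1000).astype(np.float32));return m,W,b
E
python3 - <<'E'
from h import *
im=cv2.imread("pics/t0.png")[:,:,::-1]
for p in [(270,205),(290,240),(255,190),(310,230),(400,195),(440,195),(385,190),(450,185)]: print(p,im[p[1],p[0]],end=' ')
m,W,b=rect("top",im,(245,180,315,262),.005);print("\ncover",b,cv2.contourArea((W[:,:2]*1000).astype(np.float32)))
# eyeballed corners
c=np.array([(67,90),(265,57),(318,347),(120,383)])/6+[250,185]-.4
W=cast("top",c,.005);print(W.round(4).tolist(),W.mean(0),[np.linalg.norm(W[i]-W[i-1]).round(4) for i in range(4)])
# box: lip outer corners z .044 ; catch tab
s=np.array([4.357,4.364])
f=lambda p:(np.array(p)-[360,0])/s+[380,170]-.4
for n,p,z in [("lipL",(463,68),.044),("lipR",(645,108),.044),("tab",(495,352),.066),("shelfL",(427,427),.03),("shelfR",(505,445),.03),("wallRnear",(568,350),.036),("wallLnear",(405,312),.036)]:
    print(n,f(p).round(1),cast("top",f(p),z)[0].round(4))
E
```

```text
(270, 205) [153 156 160] (290, 240) [155 156 160] (255, 190) [149 141 127] (310, 230) [151 142 130] (400, 195) [65 67 69] (440, 195) [ 98 100 103] (385, 190) [154 146 133] (450, 185) [152 145 130] 
cover ((609.5638427734375, 105.34684753417969), (122.24263763427734, 83.25029754638672), 10.275619506835938) 9834.35436857189
[[0.6634, 0.1561, 0.005], [0.6758, 0.0768, 0.005], [0.5587, 0.0564, 0.005], [0.5455, 0.1346, 0.005]] [0.61084779 0.10597146 0.005     ] [np.float64(0.1199), np.float64(0.0802), np.float64(0.1188), np.float64(0.0794)]
lipL [403.2 185.2] [ 0.6847 -0.18    0.044 ]
lipR [445.  194.3] [ 0.6617 -0.2757  0.044 ]
tab [410.6 250.3] [ 0.5312 -0.1879  0.066 ]
shelfL [395.  267.4] [ 0.4952 -0.1571  0.03  ]
shelfR [412.9 271.6] [ 0.4852 -0.1978  0.03  ]
wallRnear [427.3 249.8] [ 0.5344 -0.2316  0.036 ]
wallLnear [389.9 241.1] [ 0.5557 -0.1465  0.036 ]
```

carry_out([
  {"dx": 0.994,"dy": -0.941,"claw": 40},
  {"dx": 0.994,"dy": -0.941},
  {"dx": 0.994,"dy": -0.941},
  {"dx": 0.994,"dy": -0.941},
  {"dx": 0.994,"dy": -0.941},
  {"dx": 0.994,"dy": -0.941},
  {"dx": 0.994,"dy": -0.941},
  {"dx": 0.994,"dy": -0.941},
  {"dx": 0.994,"dy": -0.941},
  {"dx": 0.994,"dy": -0.941},
])

```text
validation failed for argument at $.ro...
```

carry_out([
  {"dx": 0.994,"dy": -0.941,"claw": 40},
  {"dx": 0.994,"dy": -0.941},
  {"dx": 0.994,"dy": -0.941},
  {"dx": 0.994,"dy": -0.941},
  {"dx": 0.994,"dy": -0.941},
  {"dx": 0.994,"dy": -0.941},
  {"dx": 0.994,"dy": -0.941},
  {"dx": 0.994,"dy": -0.941},
  {"dx": 0.994,"dy": -0.941},
  {"dx": 0.994,"dy": -0.941},
])

```text
validation failed for argument at $.ro...
```

carry_out([
  {"dx": 0.994,"dy": -0.941,"claw": 40},
  {"dx": 0.994,"dy": -0.941},
  {"dx": 0.994,"dy": -0.941},
  {"dx": 0.994,"dy": -0.941},
  {"spin": 0.92},
  {},
  {},
])

```text
validation failed for argument at $.ro...
```

carry_out([
  {"dx": 0.994,"dy": -0.941,"dz": 0,"spin": 0,"claw": 40},
])

```text
time_s: 0.2
ee_pos: [0.1848, -0.5741, 0.2138]
tcp_rot: [0.991, 0.135, -0.0, 0.0]
wrist_force: [0.1, 1.2, -1.2]
gripper_width: 0.091
grasp_force: 0.0
```

All keys are needed in each row.

carry_out([
  {"dx": 0.994,"dy": -0.941,"dz": 0,"spin": 0,"claw": 40},
  {"dx": 0.994,"dy": -0.941,"dz": 0,"spin": 0,"claw": 40},
  {"dx": 0.994,"dy": -0.941,"dz": 0,"spin": 0,"claw": 40},
  {"dx": 0.994,"dy": -0.941,"dz": 0,"spin": 0,"claw": 40},
  {"dx": 0.994,"dy": -0.941,"dz": 0,"spin": 0,"claw": 40},
  {"dx": 0.994,"dy": -0.941,"dz": 0,"spin": 0,"claw": 40},
  {"dx": 0.994,"dy": -0.941,"dz": 0,"spin": 0,"claw": 40},
  {"dx": 0.994,"dy": -0.941,"dz": 0,"spin": 0,"claw": 40},
  {"dx": 0.994,"dy": -0.941,"dz": 0,"spin": 0,"claw": 40},
  {"dx": 0.994,"dy": -0.941,"dz": 0,"spin": 0,"claw": 40},
])

```text
time_s: 1.2
ee_pos: [0.3624, -0.2777, 0.2145]
tcp_rot: [0.991, 0.136, -0.0, -0.0]
wrist_force: [-0.7, -1.2, 0.1]
gripper_width: 0.0404
grasp_force: 0.0
```

carry_out([
  {"dx": 0.994,"dy": -0.941,"dz": 0,"spin": 0,"claw": 40},
  {"dx": 0.994,"dy": -0.941,"dz": 0,"spin": 0,"claw": 40},
  {"dx": 0.994,"dy": -0.941,"dz": 0,"spin": 0,"claw": 40},
  {"dx": 0.994,"dy": -0.941,"dz": 0,"spin": 0,"claw": 40},
  {"dx": 0.994,"dy": -0.941,"dz": 0,"spin": 0,"claw": 40},
  {"dx": 0.994,"dy": -0.941,"dz": 0,"spin": 0,"claw": 40},
  {"dx": 0.994,"dy": -0.941,"dz": 0,"spin": 0,"claw": 40},
  {"dx": 0.994,"dy": -0.941,"dz": 0,"spin": 0,"claw": 40},
  {"dx": 0.994,"dy": -0.941,"dz": 0,"spin": 0,"claw": 40},
  {"dx": 0.994,"dy": -0.941,"dz": 0,"spin": 0,"claw": 40},
])

```text
time_s: 2.2
ee_pos: [0.5383, 0.0158, 0.2144]
tcp_rot: [0.991, 0.136, -0.0, 0.0]
wrist_force: [-0.0, -0.4, -0.2]
gripper_width: 0.0398
grasp_force: 0.0
```

carry_out([
  {"dx": 0.994,"dy": -0.941,"dz": 0,"spin": 0,"claw": 40},
  {"dx": 0.994,"dy": -0.941,"dz": 0,"spin": 0,"claw": 40},
  {"dx": 0.994,"dy": -0.941,"dz": 0,"spin": 0,"claw": 40},
  {"dx": 0,"dy": 0,"dz": 0,"spin": 0.91,"claw": 40},
  {"dx": 0,"dy": 0,"dz": 0,"spin": 0,"claw": 40},
  {"dx": 0,"dy": 0,"dz": 0,"spin": 0,"claw": 40},
])

```text
time_s: 2.8
ee_pos: [0.5903, 0.1023, 0.2143]
tcp_rot: [0.996, 0.09, -0.0, 0.0]
wrist_force: [-0.0, 0.4, -0.1]
gripper_width: 0.0403
grasp_force: 0.0
```

carry_out([
  {"dx": 0,"dy": 0,"dz": 1,"spin": 0,"claw": 40},
  {"dx": 0,"dy": 0,"dz": 1,"spin": 0,"claw": 40},
  {"dx": 0,"dy": 0,"dz": 1,"spin": 0,"claw": 40},
  {"dx": 0,"dy": 0,"dz": 1,"spin": 0,"claw": 40},
  {"dx": 0,"dy": 0,"dz": 1,"spin": 0,"claw": 40},
  {"dx": 0,"dy": 0,"dz": 1,"spin": 0,"claw": 40},
  {"dx": 0,"dy": 0,"dz": 0.6,"spin": 0,"claw": 40},
  {"dx": 0,"dy": 0,"dz": 0,"spin": 0,"claw": 40},
])

```text
time_s: 3.6
ee_pos: [0.5895, 0.1016, 0.0479]
tcp_rot: [0.996, 0.089, -0.002, 0.0]
wrist_force: [-0.2, 0.2, -0.7]
gripper_width: 0.0399
grasp_force: 0.0
```

Run:
```python
from h import *
im=save("side","s1.png");t=save("top","t1.png")
cv2.imwrite("pics/c1.png",np.hstack([cv2.resize(im[200:320,180:420],(800,400),interpolation=cv2.INTER_CUBIC)])[:,:,::-1])
```

```text
(no output)
```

View pics/c1.png

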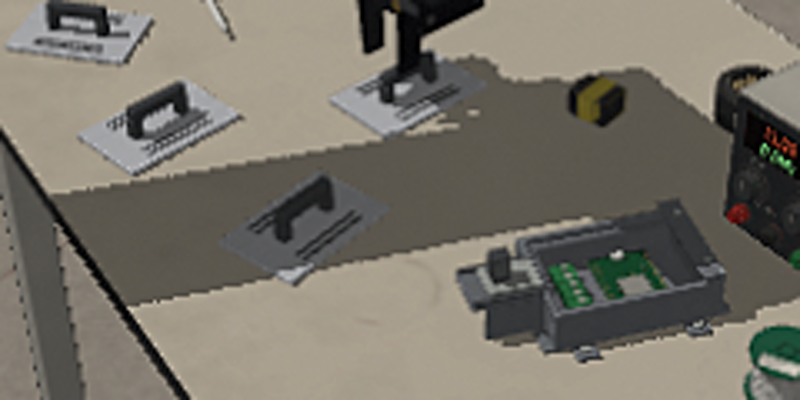

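The side crop shows the fingers straddling the target's handle (410,60), and the box and catch in full view (catch tab at (498,262)). I'll descend and take a light grip.

carry_out([
  {"dx": 0,"dy": 0,"dz": 0.76,"spin": 0,"claw": 40},
  {"dx": 0,"dy": 0,"dz": 0.76,"spin": 0,"claw": 40},
  {"dx": 0,"dy": 0,"dz": 0,"spin": 0,"claw": 5},
  {"dx": 0,"dy": 0,"dz": 0,"spin": 0,"claw": 5},
  {"dx": 0,"dy": 0,"dz": 0,"spin": 0,"claw": 5},
  {"dx": 0,"dy": 0,"dz": 0,"spin": 0,"claw": 5},
  {"dx": 0,"dy": 0,"dz": 0,"spin": 0,"claw": 5},
], squeeze=4)

```text
time_s: 4.4
ee_pos: [0.5912, 0.1025, 0.0127]
tcp_rot: [0.996, 0.089, 0.001, 0.0]
wrist_force: [-0.5, -0.6, 6.1]
gripper_width: 0.0116
grasp_force: 4.0
```

Run:
```python
from h import *
im=cv2.imread("pics/s1.png")[:,:,::-1];t=cv2.imread("pics/t1.png")[:,:,::-1]
a=cv2.resize(im[255:310,315:402],(800,505),interpolation=cv2.INTER_CUBIC)
cv2.imwrite("pics/c2.png",a[:,:,::-1])
b=cv2.resize(t[175:275,380:450],(420,600),interpolation=cv2.INTER_CUBIC)
cv2.imwrite("pics/c3.png",b[:,:,::-1])
```

```text
(no output)
```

View pics/c3.png

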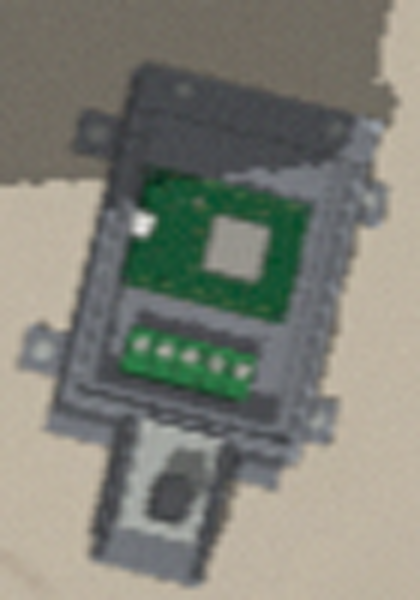

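Top crop: lip outer corners at (137,66) and (383,122), the four ears at (97,133), (372,200), (43,347) and (320,418), and the tab top at (173,497). I'll cast these to get the box pose.

Run:
```python
from h import *
f=lambda p:(np.atleast_2d(p)+.5)/6-.5+[380,175]
ears=cast("top",f([(97,133),(372,200),(43,347),(320,418)]),.003)[:,:2]
c=ears.mean(0);v=(ears[0]+ears[1]-ears[2]-ears[3]);w=ears[0]+ears[2]-ears[1]-ears[3]
print("ears",c,np.degrees(np.arctan2(v[1],v[0])),np.degrees(np.arctan2(-w[0],w[1])),np.linalg.norm(v)/2,np.linalg.norm(w)/2)
lip=cast("top",f([(137,66),(383,122)]),.044)[:,:2];d=lip[0]-lip[1];a=np.arctan2(-d[0],d[1])
print("lip",lip.mean(0),np.degrees(a),np.linalg.norm(d))
for y in [np.radians(-13.5),np.radians(-14)]:
    X=np.array([np.cos(y),np.sin(y)]);Y=np.array([-X[1],X[0]])
    print("centre from lip",lip.mean(0)-.068*X)
    tab=cast("top",f((173,497)),.066)[0,:2];print("tab rel",(tab-c)@X,(tab-c)@Y)
    for n,p,z in [("nl",(62,402),.036),("nr",(300,450),.036),("shL",(93,555),.036),("shR",(203,583),.036)]:
        q=cast("top",f(p),z)[0,:2]-c;print(n,q@X,q@Y)
# compare projection of model onto side view
t=cv2.imread("pics/s1.png")
y=np.radians(-13.7);R=np.array([[np.cos(y),-np.sin(y)],[np.sin(y),np.cos(y)]])
t=cv2.resize(t[255:310,315:402],None,fx=9,fy=9,interpolation=cv2.INTER_CUBIC)
def dr(xs,z,o,col):
    P=np.c_[np.array(xs)/1000@R.T+o,np.full(len(xs),z)];q=((proj("side",P)-[315,255]+.5)*9).astype(int)
    cv2.polylines(t,[q.reshape(-1,1,2)],True,col,1)
o=lip.mean(0)-.068*R[:,0];o=(o+c)/2;print(o)
dr([(-68,-47),(50,-47),(50,47),(-68,47)],.036,o,(0,0,255))
dr([(50,-47),(68,-47),(68,47),(50,47)],.044,o,(0,255,0))
dr([(-106,-7),(-90,-7),(-90,7),(-106,7)],.066,o,(0,255,255))
dr([(-68,-47),(68,-47),(68,47),(-68,47)],0,o,(255,0,0))
cv2.imwrite("pics/c4.png",t)
```

```text
ears [ 0.60856697 -0.21014636] -15.574476742852836 -15.08759869274343 0.08981902009300793 0.11239344911251693
lip [ 0.67213215 -0.22503195] -13.99291877333999 0.09672792343839529
centre from lip [ 0.606011   -0.20915766]
tab rel -0.09718804095358038 0.00502818339330045
nl -0.06740518702916162 0.04937178661118191
nr -0.0654606103740636 -0.043123034790457766
shL -0.12222975847998618 0.025846947279090232
shR -0.12343044442881822 -0.01709041502081772
centre from lip [ 0.60615204 -0.20858126]
tab rel -0.09722821895165565 0.0041798770460852105
nl -0.0678334650946612 0.04878169292744686
nr -0.06508180314070654 -0.0436926371376038
shL -0.12245065864827179 0.024779320780204044
shR -0.1232766044623453 -0.018166884425069845
[ 0.60731689 -0.20953666]
```

View pics/c4.png

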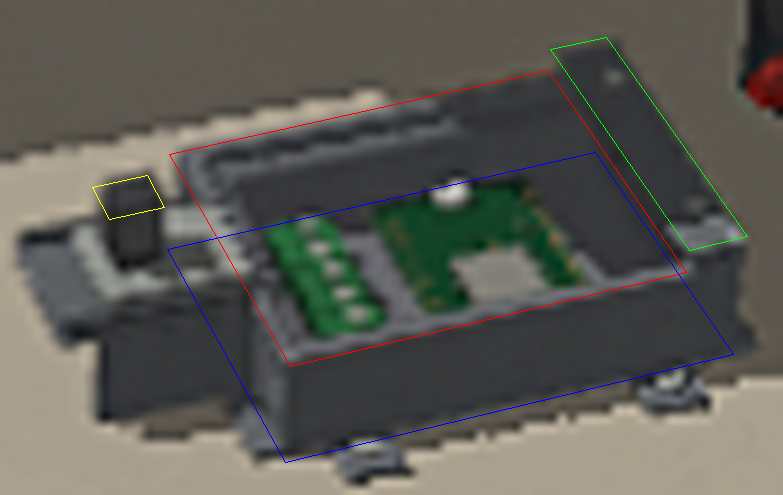

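Run:
```python
from h import *
from scipy.optimize import least_squares
f=lambda p:(np.array(p)+.5)/6-.5+[380,175]
g=lambda p:(np.array(p)+.5)/9-.5+[315,255]
# (model xyz, top px)
T=[((68,47,44),(137,66)),((68,-47,44),(383,122)),((-68,47,36),(62,402)),((-68,-47,36),(300,450)),((-98,0,66),(173,497)),((-124,21.5,36),(93,555)),((-124,-21.5,36),(203,583))]
S=[((68,47,44),(618,42)),((68,-47,44),(747,235)),((-68,47,36),(183,155)),((-68,-47,36),(290,357)),((-68,-47,0),(287,455)),((-98,0,66),(133,198)),((50,-47,44),(695,252))]
def r(p,views):
    c,s=np.cos(p[2]),np.sin(p[2]);o=[]
    for n,L,fn in views:
        M=np.array([a for a,_ in L])/1000;W=np.c_[M[:,0]*c-M[:,1]*s+p[0],M[:,0]*s+M[:,1]*c+p[1],M[:,2]]
        o.append((proj(n,W)-fn([b for _,b in L])).ravel())
    return np.concatenate(o)
for v in ([("top",T,f)],[("side",S,g)],[("top",T,f),("side",S,g)]):
    q=least_squares(r,[.607,-.209,-.24],args=(v,),loss="soft_l1",f_scale=.5);print(q.x.round(4),np.degrees(q.x[2]).round(2),np.abs(q.fun).mean());
print(r(q.x,v).reshape(-1,2).round(1).tolist())
```

```text
[ 0.6095 -0.2082 -0.2541] -14.56 0.5317468498214168
[ 0.6092 -0.2102 -0.2583] -14.8 0.35307806798653424
[ 0.6096 -0.2091 -0.2592] -14.85 0.4631958273522209
[[1.2, -1.5], [-0.1, -1.2], [-0.1, -0.6], [0.2, 1.3], [0.6, 0.2], [0.0, 0.2], [0.1, 0.2], [-0.2, -0.7], [0.5, 0.1], [-0.7, -0.9], [0.0, 0.2], [-0.2, 0.1], [-0.2, -1.0], [-0.3, -0.3]]
```

carry_out([
  {"dx": 0,"dy": 0,"dz": -0.1,"spin": 0,"claw": 5},
  {"dx": 0,"dy": 0,"dz": -0.1,"spin": 0,"claw": 5},
  {"dx": 0,"dy": 0,"dz": -0.1,"spin": 0,"claw": 5},
  {"dx": 0,"dy": 0,"dz": -0.1,"spin": 0,"claw": 5},
  {"dx": 0,"dy": 0,"dz": -0.1,"spin": 0,"claw": 5},
  {"dx": 0,"dy": 0,"dz": -0.1,"spin": 0,"claw": 5},
  {"dx": 0,"dy": 0,"dz": 0,"spin": 0,"claw": 5},
])

```text
time_s: 5.1
ee_pos: [0.5908, 0.1025, 0.027]
tcp_rot: [0.996, 0.089, 0.0, 0.0]
wrist_force: [-0.9, 0.7, -2.0]
gripper_width: 0.0119
grasp_force: 4.0
```

View tilt.

Run:
```python
from h import *
im=save("side","s2.png");t=save("top","t2.png")
a=cv2.resize(im[205:250,270:340],(800,514),interpolation=cv2.INTER_CUBIC)
cv2.imwrite("pics/c5.png",a[:,:,::-1])
y=np.radians(10.1);R=np.array([[np.cos(y),-np.sin(y)],[np.sin(y),np.cos(y)]])
P=np.array([(60,40),(60,-40),(-60,-40),(-60,40)])/1000@R.T+[.610,.1058]
s=lambda z:((proj("side",np.c_[P,z])-[270,205]+.5)*[800/70,514/45]).round().tolist()
print("flat",s(np.full(4,.005)));print("10deg",s(np.array([.005,.005,.026,.026])))
```

```text
flat [[438.0, 107.0], [640.0, 231.0], [294.0, 414.0], [93.0, 279.0]]
10deg [[438.0, 107.0], [640.0, 231.0], [292.0, 347.0], [90.0, 213.0]]
```

View pics/c5.png

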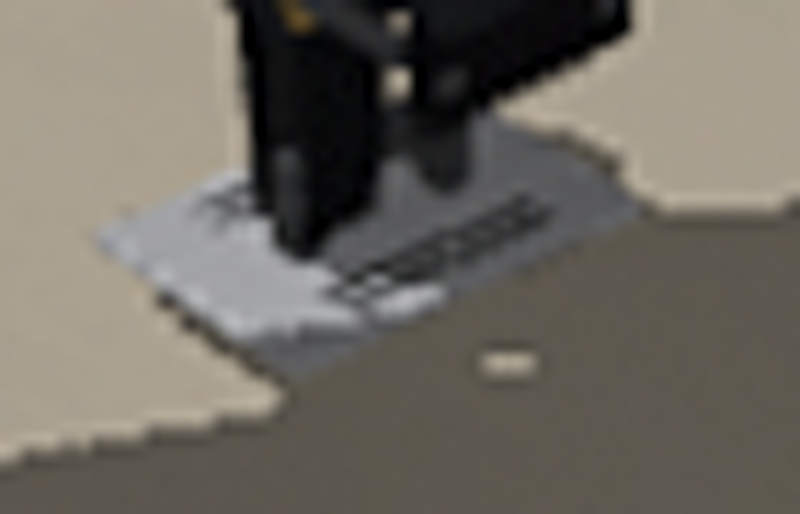

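The side crop shows the -x corner at (97,237) and the +x corner at (642,208), so only about 3° of tilt has developed; friction is holding it. I'll ease the grip to 3 N, lift a little and measure it numerically.

carry_out([
  {"dx": 0,"dy": 0,"dz": 0,"spin": 0,"claw": 5},
  {"dx": 0,"dy": 0,"dz": -0.1,"spin": 0,"claw": 5},
  {"dx": 0,"dy": 0,"dz": 0.1,"spin": 0,"claw": 5},
  {"dx": 0,"dy": 0,"dz": -0.1,"spin": 0,"claw": 5},
  {"dx": 0,"dy": 0,"dz": 0,"spin": 0,"claw": 5},
], squeeze=3)

```text
time_s: 5.7
ee_pos: [0.5907, 0.1025, 0.0293]
tcp_rot: [0.996, 0.089, 0.0, 0.0]
wrist_force: [-0.3, -0.9, -1.0]
gripper_width: 0.012
grasp_force: 3.0
```

```bash
cat >> h.py <<'E'
def ends(im,roi=(270,205,340,250),thr=-12):
    x0,y0,x1,y1=roi;c=cv2.resize(im[y0:y1,x0:x1],None,fx=8,fy=8,interpolation=cv2.INTER_CUBIC).astype(int)
    m=((c[...,2]-c[...,0]>thr)&(c.max(2)>60)).astype(np.uint8)
    m[:int(8*12)]=0;m=cv2.morphologyEx(m,cv2.MORPH_OPEN,np.ones((9,9)))
    q=max(cv2.findContours(m,0,2)[0],key=cv2.contourArea).reshape(-1,2)
    o=[]
    for e in (q[:,0].min(),q[:,0].max()):
        s=q[abs(q[:,0]-e)<4];o.append((s.mean(0)+.5)/8-.5+[x0,y0])
    return np.array(o)
E
python3 - <<'E'
from h import *
print(ends(cv2.imread("pics/s2.png")[:,:,::-1]).round(2).tolist())
im=save("side","s3.png");print(ends(im).round(2).tolist())
print(im[228,320],im[235,330])
y=np.radians(10.1);R=np.array([[np.cos(y),-np.sin(y)],[np.sin(y),np.cos(y)]])
P=np.array([(-60,40),(60,-40)])/1000@R.T+[.610,.1058]
for z in([.005,.005],[.026,.005],[.030,.010]):print(z,proj("side",np.c_[P,z]).round(2).tolist())
s=readout.read_state();print(s["wrist_force"],s["torque"])
E
```

```text
[[278.19, 225.1], [325.8, 222.91]]
[[277.19, 223.52], [324.53, 226.35]]
[92 89 86] [94 90 80]
[0.005, 0.005] [[277.66, 228.95], [325.54, 224.74]]
[0.026, 0.005] [[277.37, 223.13], [325.54, 224.74]]
[0.03, 0.01] [[277.31, 222.01], [325.55, 223.36]]
[ 0.05381437 -0.22065933 -1.53287724] [ 0.03867331 -0.01161219 -0.02934975]
```

At 3 N it slipped: the +x end is on the bench and the tilt is about 10°. I'll trim it down slightly, lock with a hard grip and lift.

carry_out([
  {"dx": 0,"dy": 0,"dz": 0.1,"spin": 0,"claw": 5},
  {"dx": 0,"dy": 0,"dz": 0,"spin": 0,"claw": 5},
])

```text
time_s: 5.95
ee_pos: [0.5906, 0.1025, 0.0263]
tcp_rot: [0.996, 0.089, -0.0, 0.0]
wrist_force: [-0.5, -0.1, -1.2]
gripper_width: 0.0115
grasp_force: 3.0
```

carry_out([
  {"dx": 0,"dy": 0,"dz": 0,"spin": 0,"claw": 0},
  {"dx": 0,"dy": 0,"dz": 0,"spin": 0,"claw": 0},
  {"dx": 0,"dy": 0,"dz": 0,"spin": 0,"claw": 0},
], squeeze=55)

```text
time_s: 6.25
ee_pos: [0.5906, 0.1025, 0.0266]
tcp_rot: [0.996, 0.089, -0.0, 0.0]
wrist_force: [0.0, 0.3, -1.2]
gripper_width: 0.0117
grasp_force: 55.0
```

carry_out([
  {"dx": 0,"dy": 0,"dz": -0.2,"spin": 0,"claw": 0},
  {"dx": 0,"dy": 0,"dz": -0.6,"spin": 0,"claw": 0},
  {"dx": 0,"dy": 0,"dz": -1,"spin": 0,"claw": 0},
  {"dx": 0,"dy": 0,"dz": -1,"spin": 0,"claw": 0},
  {"dx": 0,"dy": 0,"dz": -1,"spin": 0,"claw": 0},
  {"dx": 0,"dy": 0,"dz": 0,"spin": 0,"claw": 0},
  {"dx": 0,"dy": 0,"dz": 0,"spin": 0,"claw": 0},
])

```text
time_s: 6.95
ee_pos: [0.5906, 0.1025, 0.1223]
tcp_rot: [0.996, 0.089, 0.001, 0.0]
wrist_force: [-0.3, 0.1, -2.8]
gripper_width: 0.0115
grasp_force: 55.0
```

Run:
```python
from h import *
s=readout.read_state();print(s["ee_pos"],s["tcp_rot"],s["wrist_force"],s["gripper_width"])
im=save("side","s4.png");t=save("top","t4.png")
q=proj("side",s["ee_pos"])[0].astype(int);print(q)
a=cv2.resize(im[q[1]-30:q[1]+30,q[0]-45:q[0]+45],(800,534),interpolation=cv2.INTER_CUBIC)
cv2.imwrite("pics/c6.png",a[:,:,::-1]);np.save("q.npy",q)
```

```text
[0.59063355 0.10250497 0.12232961] [9.96061213e-01 8.86657074e-02 6.67792918e-04 8.44249012e-05] [-0.30553158  0.13585468 -2.81962557] 0.011542206519776069
[295 195]
```

View pics/c6.png

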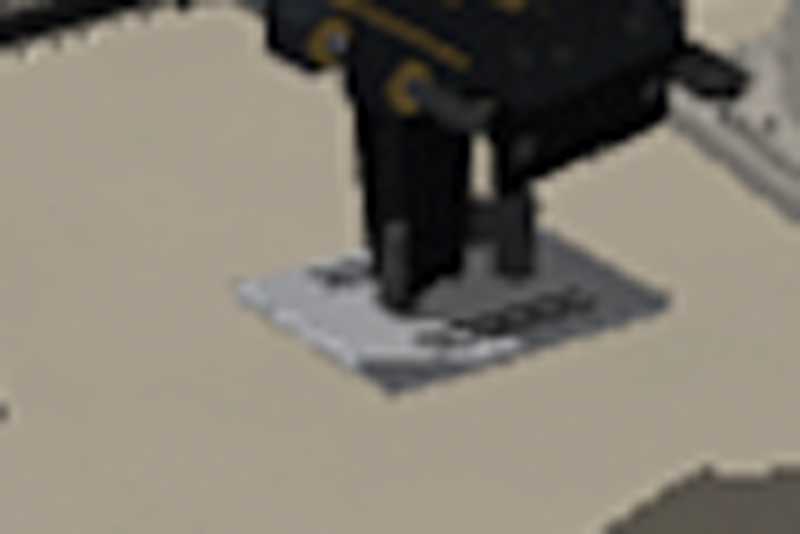

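The plate is held and lifted, visibly tilted: corners at (237,287), (393,392) and (670,298), the last being the lowered +x end. Fitting the in-hand tilt.

Run:
```python
from h import *
from scipy.optimize import least_squares
uv=(np.array([(237,287),(393,392),(670,298)])+.5)/8.89-.5+[250,165]
C=np.array([(-60,40,5),(-60,-40,2.5),(60,-40,5)])/1000
s=readout.read_state();tcp=s["ee_pos"];yaw=2*np.arctan2(s["tcp_rot"][1],s["tcp_rot"][0]);print(np.degrees(yaw))
from scipy.spatial.transform import Rotation as Ro
def W(p): # p: slide,yoff,tcp height over grip pt plane (underside origin below tcp), tilt(+x down)
    R=Ro.from_euler("zy",[yaw,p[3]]).as_matrix()
    g=np.array([-p[0],p[1],p[2]]) # tcp position in cover frame
    return tcp+(C-g)@R.T
r=lambda p:np.r_[(proj("side",W(p))-uv).ravel(),(p[1]-.0)/.002,(p[2]-.010)/.002]
q=least_squares(r,[.02,0,.01,.15]);print(q.x.round(4),np.degrees(q.x[3]),q.fun.round(2))
```

```text
10.17057431228698
[0.0185 0.0011 0.0116 0.1437] 8.231975629766714 [-0.63 -0.87  0.01 -0.02  0.25 -0.45  0.54  0.81]
```

carry_out([
  {"dx": -0.254,"dy": 0.6,"dz": 0,"spin": 0,"claw": 0},
  {"dx": -0.254,"dy": 1,"dz": 0,"spin": 0,"claw": 0},
  {"dx": -0.254,"dy": 1,"dz": 0,"spin": 0,"claw": 0},
  {"dx": -0.254,"dy": 1,"dz": 0,"spin": 0,"claw": 0},
  {"dx": -0.254,"dy": 1,"dz": 0,"spin": 0,"claw": 0},
  {"dx": -0.254,"dy": 1,"dz": 0,"spin": 0,"claw": 0},
  {"dx": -0.254,"dy": 1,"dz": 0,"spin": 0,"claw": 0},
  {"dx": -0.254,"dy": 1,"dz": 0,"spin": 0,"claw": 0},
  {"dx": -0.254,"dy": 1,"dz": 0,"spin": 0,"claw": 0},
  {"dx": -0.254,"dy": 1,"dz": 0,"spin": 0,"claw": 0},
])

```text
time_s: 8.05
ee_pos: [0.5695, -0.1466, 0.1207]
tcp_rot: [0.996, 0.088, -0.001, -0.0]
wrist_force: [-0.2, 0.6, -1.9]
gripper_width: 0.0118
grasp_force: 55.0
```

carry_out([
  {"dx": 0,"dy": 1,"dz": 0,"spin": 0,"claw": 0},
  {"dx": 0,"dy": 1,"dz": 0,"spin": 0,"claw": 0},
  {"dx": 0,"dy": 0.3,"dz": 0,"spin": 0,"claw": 0},
  {"dx": 0,"dy": 0,"dz": 0,"spin": 0.832,"claw": 0},
  {"dx": 0,"dy": 0,"dz": 0,"spin": 0.832,"claw": 0},
  {"dx": 0,"dy": 0,"dz": 0,"spin": 0.832,"claw": 0},
  {"dx": 0,"dy": 0,"dz": 0,"spin": 0.832,"claw": 0},
  {"dx": 0,"dy": 0,"dz": 0,"spin": 0.832,"claw": 0},
  {"dx": 0,"dy": 0,"dz": 0,"spin": 0,"claw": 0},
  {"dx": 0,"dy": 0,"dz": 0,"spin": 0,"claw": 0},
])

```text
time_s: 9.05
ee_pos: [0.5803, -0.2013, 0.1212]
tcp_rot: [0.992, -0.127, -0.0, -0.0]
wrist_force: [-0.8, 0.5, -2.2]
gripper_width: 0.0117
grasp_force: 55.0
```

Run:
```python
from h import *
s=readout.read_state();print(s["ee_pos"],s["tcp_rot"],s["wrist_force"],np.degrees(2*np.arctan2(s["tcp_rot"][1],s["tcp_rot"][0])))
```

```text
[ 0.58025191 -0.20133356  0.12121482] [ 9.91850661e-01 -1.27405127e-01 -4.36309940e-04 -9.74156593e-05] [-0.78211713  0.50763188 -2.1538187 ] -14.63934176049267
```

carry_out([
  {"dx": 0,"dy": 0,"dz": 0.6,"spin": 0.03,"claw": 0},
  {"dx": 0,"dy": 0,"dz": 0.7,"spin": 0,"claw": 0},
  {"dx": 0,"dy": 0,"dz": 0.5,"spin": 0,"claw": 0},
  {"dx": 0,"dy": 0,"dz": 0,"spin": 0,"claw": 0},
  {"dx": 0,"dy": 0,"dz": 0,"spin": 0,"claw": 0},
])

```text
time_s: 9.55
ee_pos: [0.5807, -0.2016, 0.0767]
tcp_rot: [0.992, -0.13, -0.0, 0.0]
wrist_force: [0.3, -0.7, -2.5]
gripper_width: 0.012
grasp_force: 55.0
```

Run:
```python
from h import *
im=save("side","s5.png");t=save("top","t5.png")
a=cv2.resize(im[235:315,310:410],(500,400),interpolation=cv2.INTER_CUBIC)
b=cv2.resize(t[175:275,385:445],(300,500),interpolation=cv2.INTER_CUBIC)
c=np.zeros((500,800,3),np.uint8);c[:400,:500]=a;c[:,500:]=b
cv2.imwrite("pics/c7.png",c[:,:,::-1])
s=readout.read_state();print(s["ee_pos"],s["wrist_force"])
```

```text
[ 0.5810122  -0.20170261  0.07733234] [-0.34814452  0.17556066 -1.08124424]
```

View pics/c7.png

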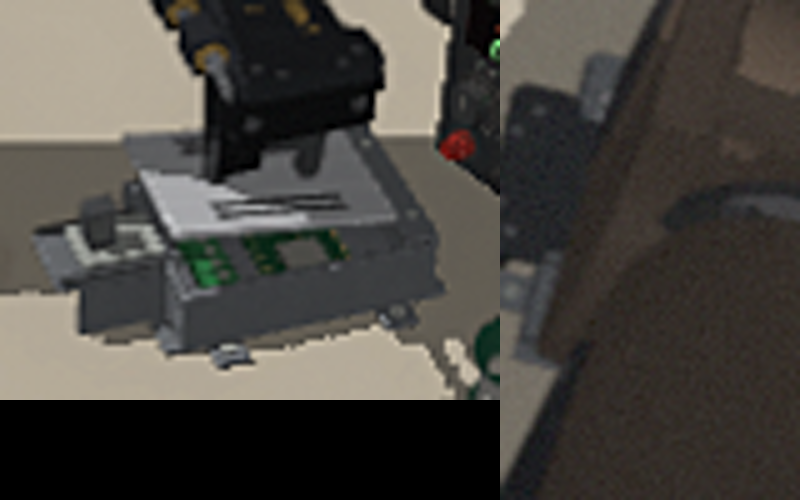

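The side view shows the tilted plate over the recess, with corners at (135,172), (172,238) and (395,225); the top view is blocked by the arm. Comparing the plate with the box in the same camera.

Run:
```python
from h import *
from scipy.optimize import least_squares
from scipy.spatial.transform import Rotation as Ro
uv=(np.array([(135,172),(172,238),(395,225)])+.5)/5-.5+[310,235]
C=np.array([(-60,40,5),(-60,-40,2.5),(60,-40,2.5)])/1000
tcp=readout.read_state()["ee_pos"]
def W(p):
    R=Ro.from_euler("zy",[p[2],p[3]]).as_matrix()
    return np.array([p[0],p[1],tcp[2]])+(C-[-.0195,0,.012])@R.T
r=lambda p:np.r_[(proj("side",W(p))-uv).ravel(),(p[3]-.165)/.03]
q=least_squares(r,[tcp[0],tcp[1],-.258,.16]);print(q.x.round(4),np.degrees(q.x[2:]),(q.x[:2]-tcp[:2]).round(4),q.fun.round(2))
y=-.2583;X=np.array([np.cos(y),np.sin(y)]);Y=np.array([-X[1],X[0]])
d=q.x[:2]-[.6092,-.2102];print("rel box side",d@X,d@Y)
d=tcp[:2]-[.6095,-.2092];print("cmd rel",d@X,d@Y)
```

```text
[ 0.5717 -0.2135 -0.2647  0.1543] [-15.16576698   8.83987187] [-0.0093 -0.0118] [-2.54 -4.32  0.89  2.58  1.59  1.17 -0.36]
rel box side -0.03540921775105741 -0.01279458998769778
cmd rel -0.029457847286143365 -2.817342783826681e-05
```

The dark grey area up to (122,135) is the plate's shaded part, so the true -x,+y corner is there. Refitting.

Run:
```python
from h import *
from scipy.optimize import least_squares
from scipy.spatial.transform import Rotation as Ro
uv=(np.array([(122,135),(172,238),(395,225)])+.5)/5-.5+[310,235]
C=np.array([(-60,40,5),(-60,-40,2.5),(60,-40,2.5)])/1000
tcp=readout.read_state()["ee_pos"]
def W(p):
    R=Ro.from_euler("zy",[p[2],p[3]]).as_matrix()
    return np.array([p[0],p[1],tcp[2]])+(C-[-.0195,0,.012])@R.T
r=lambda p:np.r_[(proj("side",W(p))-uv).ravel(),(p[3]-.165)/.03]
q=least_squares(r,[tcp[0],tcp[1],-.258,.16]);print(q.x.round(4),np.degrees(q.x[2:]),(q.x[:2]-tcp[:2]).round(4),q.fun.round(2))
y=-.2583;X=np.array([np.cos(y),np.sin(y)]);Y=np.array([-X[1],X[0]])
d=q.x[:2]-[.6092,-.2102];print("rel box side",d@X,d@Y)
```

```text
[ 0.5754 -0.2057 -0.2947  0.1709] [-16.88750056   9.78993933] [-0.0056 -0.004 ] [-0.18  0.47 -0.36 -0.34  0.55 -0.15  0.2 ]
rel box side -0.03385229226310305 -0.004248695097130394
```

carry_out([
  {"dx": 0,"dy": -0.08,"dz": 0.2,"spin": 0,"claw": 0},
  {"dx": 0,"dy": 0,"dz": 0.2,"spin": 0,"claw": 0},
  {"dx": 0,"dy": 0,"dz": 0.12,"spin": 0,"claw": 0},
  {"dx": 0,"dy": 0,"dz": 0,"spin": 0,"claw": 0},
])

```text
time_s: 10.05
ee_pos: [0.581, -0.1995, 0.0631]
tcp_rot: [0.991, -0.13, -0.0, -0.0]
wrist_force: [-0.7, 0.1, -2.5]
gripper_width: 0.0121
grasp_force: 55.0
```

carry_out([
  {"dx": 0,"dy": 0,"dz": 0.06,"spin": 0,"claw": 0},
  {"dx": 0,"dy": 0,"dz": 0.04,"spin": 0,"claw": 0},
  {"dx": 0,"dy": 0,"dz": 0,"spin": 0,"claw": 0},
])

```text
time_s: 10.35
ee_pos: [0.5812, -0.1997, 0.0611]
tcp_rot: [0.991, -0.13, 0.0, 0.0]
wrist_force: [-0.3, -1.3, -1.2]
gripper_width: 0.0116
grasp_force: 55.0
```

carry_out([
  {"dx": 0,"dy": 0,"dz": 0.05,"spin": 0,"claw": 0},
  {"dx": 0,"dy": 0,"dz": 0.05,"spin": 0,"claw": 0},
  {"dx": 0,"dy": 0,"dz": 0,"spin": 0,"claw": 0},
  {"dx": 0,"dy": 0,"dz": 0,"spin": 0,"claw": 0},
])

```text
time_s: 10.75
ee_pos: [0.5812, -0.1997, 0.0586]
tcp_rot: [0.991, -0.13, -0.0, 0.0]
wrist_force: [-0.3, -0.2, -2.8]
gripper_width: 0.0115
grasp_force: 55.0
```

carry_out([
  {"dx": 0,"dy": 0,"dz": 0.04,"spin": 0,"claw": 0},
  {"dx": 0,"dy": 0,"dz": 0,"spin": 0,"claw": 0},
])

```text
time_s: 10.95
ee_pos: [0.5812, -0.1996, 0.0576]
tcp_rot: [0.991, -0.13, 0.0, 0.0]
wrist_force: [-0.4, -1.7, -2.4]
gripper_width: 0.012
grasp_force: 55.0
```

No contact yet at about 31 mm, so the +x end is inside the side walls. I'll probe laterally to centre it.

carry_out([
  {"dx": 0,"dy": -0.04,"dz": 0,"spin": 0,"claw": 0},
  {"dx": 0,"dy": -0.04,"dz": 0,"spin": 0,"claw": 0},
  {"dx": 0,"dy": 0,"dz": 0,"spin": 0,"claw": 0},
])

```text
time_s: 11.25
ee_pos: [0.5812, -0.1986, 0.0578]
tcp_rot: [0.991, -0.13, -0.0, 0.001]
wrist_force: [-5.6, -9.2, -0.0]
gripper_width: 0.0117
grasp_force: 55.2
```

carry_out([
  {"dx": 0,"dy": 0.08,"dz": 0,"spin": 0,"claw": 0},
  {"dx": 0,"dy": 0.08,"dz": 0,"spin": 0,"claw": 0},
  {"dx": 0,"dy": 0,"dz": 0,"spin": 0,"claw": 0},
])

```text
time_s: 11.55
ee_pos: [0.5807, -0.2015, 0.0576]
tcp_rot: [0.991, -0.13, -0.0, -0.0]
wrist_force: [0.1, -0.4, -1.9]
gripper_width: 0.0115
grasp_force: 55.0
```

carry_out([
  {"dx": 0,"dy": 0.05,"dz": 0,"spin": 0,"claw": 0},
  {"dx": 0,"dy": 0.05,"dz": 0,"spin": 0,"claw": 0},
  {"dx": 0,"dy": 0,"dz": 0,"spin": 0,"claw": 0},
])

```text
time_s: 11.85
ee_pos: [0.58, -0.2038, 0.0576]
tcp_rot: [0.991, -0.13, -0.0, -0.0]
wrist_force: [1.3, 1.7, -1.4]
gripper_width: 0.0118
grasp_force: 55.0
```

carry_out([
  {"dx": 0,"dy": -0.1,"dz": 0,"spin": 0,"claw": 0},
  {"dx": 0.08,"dy": 0,"dz": 0,"spin": 0,"claw": 0},
  {"dx": 0.08,"dy": 0,"dz": 0,"spin": 0,"claw": 0},
  {"dx": 0.08,"dy": 0,"dz": 0,"spin": 0,"claw": 0},
  {"dx": 0.08,"dy": 0,"dz": 0,"spin": 0,"claw": 0},
  {"dx": 0,"dy": 0,"dz": 0,"spin": 0,"claw": 0},
])

```text
time_s: 12.45
ee_pos: [0.5887, -0.2038, 0.0576]
tcp_rot: [0.991, -0.13, 0.0, 0.0]
wrist_force: [0.0, -0.5, -1.1]
gripper_width: 0.0117
grasp_force: 55.0
```

carry_out([
  {"dx": 0.08,"dy": 0,"dz": 0,"spin": 0,"claw": 0},
  {"dx": 0.08,"dy": 0,"dz": 0,"spin": 0,"claw": 0},
  {"dx": 0,"dy": 0,"dz": 0,"spin": 0,"claw": 0},
])

```text
time_s: 12.75
ee_pos: [0.5925, -0.2047, 0.0576]
tcp_rot: [0.991, -0.13, 0.0, 0.0]
wrist_force: [-0.1, 0.1, -2.0]
gripper_width: 0.0114
grasp_force: 55.0
```

carry_out([
  {"dx": 0.06,"dy": 0,"dz": 0,"spin": 0,"claw": 0},
  {"dx": 0.04,"dy": 0,"dz": 0,"spin": 0,"claw": 0},
  {"dx": 0,"dy": 0,"dz": 0,"spin": 0,"claw": 0},
])

```text
time_s: 13.05
ee_pos: [0.5944, -0.2052, 0.0575]
tcp_rot: [0.991, -0.13, -0.0, -0.0]
wrist_force: [-1.2, -0.0, -0.5]
gripper_width: 0.0116
grasp_force: 55.0
```

carry_out([
  {"dx": 0.04,"dy": 0,"dz": 0,"spin": 0,"claw": 0},
  {"dx": 0.04,"dy": 0,"dz": 0,"spin": 0,"claw": 0},
  {"dx": 0,"dy": 0,"dz": 0,"spin": 0,"claw": 0},
])

```text
time_s: 13.35
ee_pos: [0.5948, -0.2051, 0.0573]
tcp_rot: [0.991, -0.13, -0.002, -0.001]
wrist_force: [-9.6, 2.9, 1.7]
gripper_width: 0.0115
grasp_force: 55.0
```

Wall contact felt. I'll back off, ease the grip, and lower the free end along its arc.

carry_out([
  {"dx": -0.08,"dy": 0,"dz": 0,"spin": 0,"claw": 0},
  {"dx": -0.07,"dy": 0,"dz": 0,"spin": 0,"claw": 0},
  {"dx": 0,"dy": 0,"dz": 0,"spin": 0,"claw": 0},
])

```text
time_s: 13.65
ee_pos: [0.5932, -0.2049, 0.0578]
tcp_rot: [0.991, -0.13, 0.0, 0.0]
wrist_force: [-0.6, -0.3, -1.4]
gripper_width: 0.0117
grasp_force: 55.0
```

carry_out([
  {"dx": 0,"dy": 0,"dz": 0,"spin": 0,"claw": 5},
  {"dx": 0,"dy": 0,"dz": 0,"spin": 0,"claw": 5},
  {"dx": -0.03,"dy": 0,"dz": 0.08,"spin": 0,"claw": 5},
  {"dx": -0.04,"dy": 0,"dz": 0.08,"spin": 0,"claw": 5},
  {"dx": -0.03,"dy": 0,"dz": 0.08,"spin": 0,"claw": 5},
  {"dx": -0.04,"dy": 0,"dz": 0.08,"spin": 0,"claw": 5},
  {"dx": 0,"dy": 0,"dz": 0,"spin": 0,"claw": 5},
], squeeze=3)

```text
time_s: 14.35
ee_pos: [0.5894, -0.2039, 0.0493]
tcp_rot: [0.991, -0.13, -0.0, -0.0]
wrist_force: [-0.6, -0.2, -0.3]
gripper_width: 0.012
grasp_force: 3.0
```

carry_out([
  {"dx": -0.04,"dy": 0,"dz": 0.08,"spin": 0,"claw": 5},
  {"dx": -0.03,"dy": 0,"dz": 0.08,"spin": 0,"claw": 5},
  {"dx": -0.02,"dy": 0,"dz": 0.04,"spin": 0,"claw": 5},
  {"dx": 0,"dy": 0,"dz": 0,"spin": 0,"claw": 5},
])

```text
time_s: 14.75
ee_pos: [0.5876, -0.2034, 0.0447]
tcp_rot: [0.991, -0.13, 0.0, 0.0]
wrist_force: [0.2, -0.7, 0.4]
gripper_width: 0.012
grasp_force: 3.0
```

Run:
```python
from h import *
im=save("side","s6.png")
a=cv2.resize(im[235:315,310:410],(800,640),interpolation=cv2.INTER_CUBIC)[:600]
cv2.imwrite("pics/c8.png",a[:,:,::-1])
s=readout.read_state();print(s["ee_pos"],s["wrist_force"])
```

```text
[ 0.58758972 -0.20339154  0.0447172 ] [ 0.50213473 -0.40249943 -0.6260786 ]
```

carry_out([
  {"dx": -0.02,"dy": 0,"dz": 0.05,"spin": 0,"claw": 5},
  {"dx": 0,"dy": 0,"dz": 0.03,"spin": 0,"claw": 5},
  {"dx": 0,"dy": 0,"dz": 0,"spin": 0,"claw": 5},
])

```text
time_s: 15.1
ee_pos: [0.5871, -0.2033, 0.0428]
tcp_rot: [0.991, -0.13, 0.0, 0.0]
wrist_force: [0.7, 0.2, 2.5]
gripper_width: 0.0119
grasp_force: 3.0
```

carry_out([
  {"dx": 0,"dy": 0,"dz": 0,"spin": 0,"claw": 30},
  {"dx": 0,"dy": 0,"dz": 0,"spin": 0,"claw": 30},
  {"dx": 0,"dy": 0,"dz": -0.5,"spin": 0,"claw": 30},
  {"dx": 0,"dy": 0,"dz": -1,"spin": 0,"claw": 30},
  {"dx": 0,"dy": 0,"dz": -1,"spin": 0,"claw": 30},
  {"dx": 0,"dy": 0,"dz": -1,"spin": 0,"claw": 30},
  {"dx": 0,"dy": 0,"dz": -0.5,"spin": 0,"claw": 30},
  {"dx": 0,"dy": 0,"dz": 0,"spin": 0,"claw": 30},
])

```text
time_s: 15.9
ee_pos: [0.5875, -0.2035, 0.1446]
tcp_rot: [0.991, -0.13, 0.002, 0.001]
wrist_force: [0.1, 0.2, 0.9]
gripper_width: 0.03
grasp_force: 0.0
```

Run:
```python
from h import *
im=save("side","s7.png")
a=cv2.resize(im[230:310,310:410],(750,600),interpolation=cv2.INTER_CUBIC)
y=-.2583;R=np.array([[np.cos(y),-np.sin(y)],[np.sin(y),np.cos(y)]])
P=np.c_[np.array([(-60,40),(-60,-40),(60,-40)])/1000@R.T+[.6092,-.2102],[.035]*3]
print(((proj("side",P)-[310,230]+.5)*7.5).round())
print(readout.read_state()["wrist_force"])
cv2.imwrite("pics/c9.png",a[:,:,::-1])
```

```text
[[215. 323.]
 [297. 473.]
 [632. 399.]]
[ 0.18674464  0.11201079 -1.22210076]
```

View pics/c9.png

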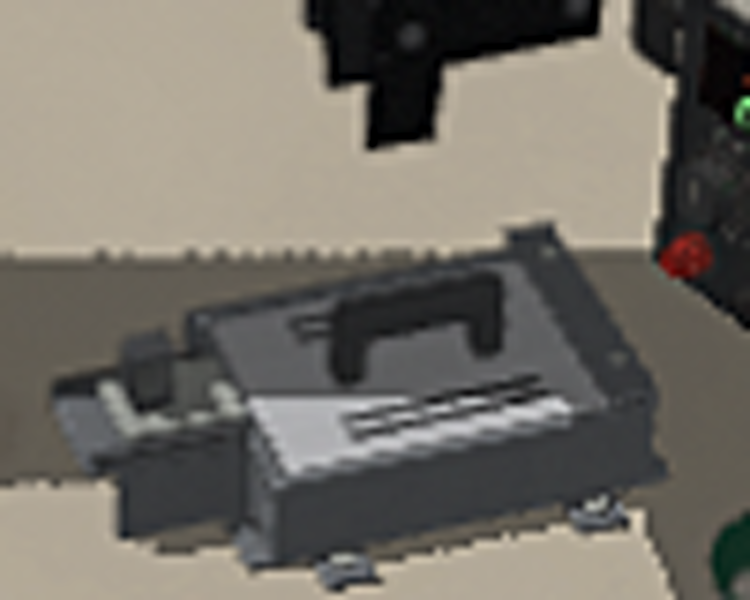

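The plate lies flat in its recess, its end under the lip: near corner (292,473), rear-left (210,320), both matching the seated prediction. Now the catch: fingers closed, behind the tab.

carry_out([
  {"dx": -0.83,"dy": 0,"dz": 0,"spin": 0,"claw": 0},
  {"dx": -0.83,"dy": 0,"dz": 0,"spin": 0,"claw": 0},
  {"dx": -0.83,"dy": 0,"dz": 0,"spin": 0,"claw": 0},
  {"dx": -0.83,"dy": 0,"dz": 0,"spin": 0,"claw": 0},
  {"dx": -0.81,"dy": 0,"dz": 0,"spin": 0,"claw": 0},
  {"dx": 0,"dy": 0,"dz": 0,"spin": 0,"claw": 0},
  {"dx": 0,"dy": 0,"dz": 1,"spin": 0,"claw": 0},
  {"dx": 0,"dy": 0,"dz": 1,"spin": 0,"claw": 0},
  {"dx": 0,"dy": 0,"dz": 1,"spin": 0,"claw": 0},
], squeeze=10)

```text
time_s: 16.85
ee_pos: [0.4875, -0.1766, 0.0661]
tcp_rot: [0.991, -0.13, -0.0, -0.0]
wrist_force: [0.1, -0.8, 0.0]
gripper_width: 0.0006
grasp_force: 0.0
```

carry_out([
  {"dx": 0,"dy": 0,"dz": 0.4,"spin": 0,"claw": 0},
  {"dx": 0,"dy": 0,"dz": 0.35,"spin": 0,"claw": 0},
  {"dx": 0,"dy": 0,"dz": 0,"spin": 0,"claw": 0},
  {"dx": 0,"dy": 0,"dz": 0,"spin": 0,"claw": 0},
])

```text
time_s: 17.25
ee_pos: [0.4876, -0.1767, 0.0493]
tcp_rot: [0.991, -0.13, 0.0, 0.0]
wrist_force: [-0.4, 0.2, -0.0]
gripper_width: 0.0001
grasp_force: 0.0
```

carry_out([
  {"dx": 0.2,"dy": 0,"dz": 0,"spin": 0,"claw": 0},
  {"dx": 0.2,"dy": 0,"dz": 0,"spin": 0,"claw": 0},
  {"dx": 0.2,"dy": 0,"dz": 0,"spin": 0,"claw": 0},
  {"dx": 0.2,"dy": 0,"dz": 0,"spin": 0,"claw": 0},
  {"dx": 0,"dy": 0,"dz": 0,"spin": 0,"claw": 0},
])

```text
time_s: 17.75
ee_pos: [0.5073, -0.1819, 0.049]
tcp_rot: [0.991, -0.13, 0.0, 0.0]
wrist_force: [-0.9, 0.4, -0.3]
gripper_width: 0.0003
grasp_force: 0.0
```

carry_out([
  {"dx": 0.12,"dy": 0,"dz": 0,"spin": 0,"claw": 0},
  {"dx": 0.12,"dy": 0,"dz": 0,"spin": 0,"claw": 0},
  {"dx": 0.08,"dy": 0,"dz": 0,"spin": 0,"claw": 0},
  {"dx": 0,"dy": 0,"dz": 0,"spin": 0,"claw": 0},
])

```text
time_s: 18.15
ee_pos: [0.5123, -0.1831, 0.0487]
tcp_rot: [0.991, -0.13, -0.002, -0.001]
wrist_force: [-10.4, 1.1, 6.4]
gripper_width: 0.0008
grasp_force: 5.3
```

carry_out([
  {"dx": 0.04,"dy": 0,"dz": 0,"spin": 0,"claw": 0},
  {"dx": 0.04,"dy": 0,"dz": 0,"spin": 0,"claw": 0},
  {"dx": 0,"dy": 0,"dz": 0,"spin": 0,"claw": 0},
])

```text
time_s: 18.45
ee_pos: [0.5124, -0.183, 0.0486]
tcp_rot: [0.991, -0.13, -0.004, -0.001]
wrist_force: [-19.2, 1.6, 13.0]
gripper_width: 0.0008
grasp_force: 9.8
```

The push has met a stop (force rising with no travel). I'll back off, move clear, and measure how far the tab has travelled.

carry_out([
  {"dx": -0.3,"dy": 0,"dz": 0,"spin": 0,"claw": 0},
  {"dx": -0.3,"dy": 0,"dz": 0,"spin": 0,"claw": 0},
  {"dx": 0,"dy": 0,"dz": -1,"spin": 0,"claw": 0},
  {"dx": 0,"dy": 0,"dz": -1,"spin": 0,"claw": 0},
  {"dx": 0,"dy": -1,"dz": -1,"spin": 0,"claw": 0},
  {"dx": 0,"dy": -1,"dz": 0,"spin": 0,"claw": 0},
  {"dx": 0,"dy": -1,"dz": 0,"spin": 0,"claw": 0},
  {"dx": 0,"dy": -1,"dz": 0,"spin": 0,"claw": 0},
  {"dx": 0,"dy": -1,"dz": 0,"spin": 0,"claw": 0},
  {"dx": 0,"dy": -1,"dz": 0,"spin": 0,"claw": 0},
])

```text
time_s: 19.45
ee_pos: [0.5408, -0.0345, 0.1239]
tcp_rot: [0.991, -0.13, 0.0, 0.0]
wrist_force: [0.3, -0.8, -0.9]
gripper_width: 0.0004
grasp_force: 0.0
```

carry_out([
  {"dx": 0,"dy": -1,"dz": 0,"spin": 0,"claw": 0},
  {"dx": 0,"dy": -1,"dz": 0,"spin": 0,"claw": 0},
  {"dx": 0,"dy": -1,"dz": 0,"spin": 0,"claw": 0},
  {"dx": 0,"dy": -1,"dz": 0,"spin": 0,"claw": 0},
  {"dx": 0,"dy": -1,"dz": 0,"spin": 0,"claw": 0},
  {"dx": 0,"dy": -1,"dz": 0,"spin": 0,"claw": 0},
  {"dx": 0,"dy": 0,"dz": 0,"spin": 0,"claw": 0},
])

```text
time_s: 20.15
ee_pos: [0.5797, 0.1117, 0.1238]
tcp_rot: [0.992, -0.129, 0.001, -0.0]
wrist_force: [-0.5, 0.4, -0.6]
gripper_width: 0.0008
grasp_force: 0.0
```

Run:
```python
from h import *
save("side","s8.png");save("top","t8.png")
def blob(im,roi,thr):
    x0,y0,x1,y1=roi;c=cv2.resize(im[y0:y1,x0:x1],None,fx=8,fy=8,interpolation=cv2.INTER_CUBIC)
    m=(c.max(2)<thr).astype(np.uint8);n,l,s,ce=cv2.connectedComponentsWithStats(m)
    return [(s[i,4]//64,((ce[i]+.5)/8-.5+[x0,y0]).round(2).tolist()) for i in range(1,n) if s[i,4]>400]
for f in("t1","t8"):
    for th in(52,62): print(f,th,blob(cv2.imread(f"pics/{f}.png"),(400,238,420,270),th))
for f in("s1","s7","s8"):
    for th in(45,): print(f,th,blob(cv2.imread(f"pics/{f}.png"),(318,262,345,290),th))
y=-.2592;X=np.array([np.cos(y),np.sin(y)])
for q in(0,.005,.01,.015,.02):
    p=np.r_[np.array([.6095,-.2092])+(-.098+q)*X,.066];p2=p-[0,0,.012];print(q,proj("top",p).round(2),proj("side",p2).round(2))
```

```text
t1 52 []
t1 62 []
t8 52 []
t8 62 []
s1 45 [(np.int32(16), [329.4, 281.42])]
s7 45 [(np.int32(8), [319.94, 280.96]), (np.int32(8), [329.16, 282.85])]
s8 45 [(np.int32(16), [336.08, 280.73]), (np.int32(7), [322.04, 280.43])]
0 [[409.1  257.62]] [[329.1  279.27]]
0.005 [[409.6  255.44]] [[331.01 278.88]]
0.01 [[410.11 253.27]] [[332.93 278.48]]
0.015 [[410.61 251.11]] [[334.84 278.08]]
0.02 [[411.1  248.94]] [[336.74 277.69]]
```

Run:
```python
from h import *
for f in("t1","t8"):
    im=cv2.imread(f"pics/{f}.png");g=im.max(2)
    print(f);print(g[240:268,400:420])
# template shift of the tab in the side view
a=cv2.imread("pics/s1.png");b=cv2.imread("pics/s8.png")
T=cv2.resize(a[271:285,324:335],None,fx=10,fy=10,interpolation=cv2.INTER_CUBIC);B=cv2.resize(b[264:292,320:348],None,fx=10,fy=10,interpolation=cv2.INTER_CUBIC)
r=cv2.matchTemplate(B,T,cv2.TM_CCOEFF_NORMED);_,v,_,p=cv2.minMaxLoc(r);print(v,p[0]/10+320-324,p[1]/10+264-271)
```

```text
t1
[[116 113 109 100  91  89  85  83  77  80  73  72  67  60  64  75  85  94
  116 114]
 [ 83  81  99 114 115 108 109 101  92  90  80  81  73  73  73  66  64  61
   66  85]
 [114  96  84  85  84  81 103 115 116 111 108 100  83  83  80  81  75  77
   73  73]
 [125 120 117 118 101  78  80  87  87  87 103 117 115 113 108 103  88  82
   78  78]
 [ 93  79 102 124 114  90  96 114 106  92  83  86  85  87 103 117 118 113
  106 104]
 [ 76  83  96 136 168 151 114  99  92  89 101 118 107  89  81  86 102 107
  100 119]
 [ 76  93 108 143 177 166 163 170 172 153 114  93  88  84  78  99 112  90
   82  86]
 [ 73  78  99 143 167 165 167 170 166 167 162 163 167 145 107  89  91  99
  114 123]
 [ 77  78 101 141 164 165 167 168 168 167 165 166 166 164 158 161 152 120
  104 122]
 [ 83  93 124 154 166 166 170 168 165 146 141 158 162 156 162 157 122  89
   82 101]
 [ 91 106 144 170 167 166 169 164 144 110 106 113 111 114 138 143 106  77
   78  78]
 [ 80  95 139 167 164 166 168 147 114 101 103  98  98 102 131 131  87  83
   75  65]
 [ 92 109 137 166 166 169 167 141 105 101 101 100  98 103 136 136  81  80
   
[... 3024 characters left out ...]
 120 120 122 118 110  98  82  86 105
  153 189]
 [120 120 121 120 119 123 121 119 119 121 121 122 121 116  93  79  90 117
  157 189]
 [121 123 120 121 122 122 120 118 120 120 124 121 118 105  83  81  98 146
  182 190]
 [123 121 123 123 122 121 122 119 119 121 121 121 121 105  76  78 102 160
  190 186]
 [122 127 121 121 119 120 119 121 122 118 121 121 113 100  85  89 142 181
  190 187]
 [123 118 122 118 118 121 118 121 121 122 123 119 114  96  84 103 153 186
  190 189]
 [122 122 119 119 120 119 120 117 121 119 118 117 101  80  90 143 183 189
  188 188]
 [120 122 119 119 119 120 120 118 122 119 121 118 106  82  88 149 189 190
  187 188]]
0.6975565552711487 6.800000000000011 -1.3000000000000114
```

Tab travel is about 18 mm in both views, and the start value is unknown (0–5 mm). I'll push again, higher on the tab, to check that the stop is the true home.

carry_out([
  {"dx": 0,"dy": 1,"dz": 0,"spin": 0,"claw": 0},
  {"dx": 0,"dy": 1,"dz": 0,"spin": 0,"claw": 0},
  {"dx": 0,"dy": 1,"dz": 0,"spin": 0,"claw": 0},
  {"dx": 0,"dy": 1,"dz": 0,"spin": 0,"claw": 0},
  {"dx": 0,"dy": 1,"dz": 0,"spin": 0,"claw": 0},
  {"dx": 0,"dy": 1,"dz": 0,"spin": 0,"claw": 0},
  {"dx": 0,"dy": 1,"dz": 0,"spin": 0,"claw": 0},
  {"dx": 0,"dy": 1,"dz": 0,"spin": 0,"claw": 0},
  {"dx": 0,"dy": 1,"dz": 0,"spin": 0,"claw": 0},
  {"dx": 0,"dy": 1,"dz": 0,"spin": 0,"claw": 0},
])

```text
time_s: 21.25
ee_pos: [0.5137, -0.134, 0.124]
tcp_rot: [0.991, -0.131, 0.0, 0.0]
wrist_force: [0.0, 0.9, -1.0]
gripper_width: 0.0006
grasp_force: 0.0
```

carry_out([
  {"dx": 0,"dy": 1,"dz": 0,"spin": 0,"claw": 0},
  {"dx": 0,"dy": 1,"dz": 0,"spin": 0,"claw": 0},
  {"dx": 0,"dy": 0,"dz": 0.7,"spin": 0,"claw": 0},
  {"dx": 0,"dy": 0,"dz": 1,"spin": 0,"claw": 0},
  {"dx": 0,"dy": 0,"dz": 0.9,"spin": 0,"claw": 0},
  {"dx": 0,"dy": 0,"dz": 0,"spin": 0,"claw": 0},
  {"dx": 0,"dy": 0,"dz": 0,"spin": 0,"claw": 0},
])

```text
time_s: 21.95
ee_pos: [0.5014, -0.181, 0.0592]
tcp_rot: [0.991, -0.131, -0.0, -0.0]
wrist_force: [-0.2, -0.9, 0.7]
gripper_width: 0.0007
grasp_force: 0.0
```

carry_out([
  {"dx": 0.12,"dy": 0,"dz": 0,"spin": 0,"claw": 0},
  {"dx": 0.12,"dy": 0,"dz": 0,"spin": 0,"claw": 0},
  {"dx": 0.12,"dy": 0,"dz": 0,"spin": 0,"claw": 0},
  {"dx": 0.08,"dy": 0,"dz": 0,"spin": 0,"claw": 0},
  {"dx": 0,"dy": 0,"dz": 0,"spin": 0,"claw": 0},
])

```text
time_s: 22.45
ee_pos: [0.5123, -0.1831, 0.059]
tcp_rot: [0.991, -0.13, -0.0, -0.0]
wrist_force: [-2.1, 0.2, 1.7]
gripper_width: 0.0004
grasp_force: 0.9
```

carry_out([
  {"dx": 0.08,"dy": 0,"dz": 0,"spin": 0,"claw": 0},
  {"dx": 0.04,"dy": 0,"dz": 0,"spin": 0,"claw": 0},
  {"dx": 0,"dy": 0,"dz": 0,"spin": 0,"claw": 0},
  {"dx": 0,"dy": 0,"dz": 0,"spin": 0,"claw": 0},
])

```text
time_s: 22.85
ee_pos: [0.5126, -0.183, 0.0586]
tcp_rot: [0.991, -0.13, -0.003, -0.001]
wrist_force: [-13.4, 2.3, 7.8]
gripper_width: 0.0003
grasp_force: 6.9
```

The stop is at the same place from a different height and is stiff, so the catch is home. I'll retreat, do a final numeric check and hand in.

carry_out([
  {"dx": -0.3,"dy": 0,"dz": 0,"spin": 0,"claw": 0},
  {"dx": -0.4,"dy": 0,"dz": 0,"spin": 0,"claw": 0},
  {"dx": 0,"dy": 0,"dz": -1,"spin": 0,"claw": 0},
  {"dx": 0,"dy": 0,"dz": -1,"spin": 0,"claw": 0},
  {"dx": 0,"dy": 0,"dz": -1,"spin": 0,"claw": 0},
  {"dx": 0,"dy": 0,"dz": -1,"spin": 0,"claw": 0},
  {"dx": 0,"dy": 0,"dz": 0,"spin": 0,"claw": 0},
  {"dx": 0,"dy": 0,"dz": 0,"spin": 0,"claw": 0},
])

```text
time_s: 23.65
ee_pos: [0.4981, -0.1794, 0.1589]
tcp_rot: [0.991, -0.13, 0.001, 0.0]
wrist_force: [-0.0, 0.6, -0.1]
gripper_width: 0.0005
grasp_force: 0.0
```

Run:
```python
from h import *
n=save("side","s9.png").astype(np.float32)
def sh(a,b,r):
    x0,y0,x1,y1=r;f=lambda i:cv2.cvtColor(i[y0:y1,x0:x1],cv2.COLOR_RGB2GRAY)
    return cv2.phaseCorrelate(f(a),f(b))
L=lambda k:cv2.imread(f"pics/{k}.png")[:,:,::-1].astype(np.float32)
print("tab s8->s9",sh(L("s8"),n,(328,268,345,290)));print("plate s7->s8",sh(L("s7"),L("s8"),(342,265,392,295)),"s8->s9",sh(L("s8"),n,(342,265,392,295)))
s=readout.read_state();print(s["ee_pos"],s["wrist_force"],s["time_s"])
```

```text
tab s8->s9 ((-0.3622787514324113, -0.11140994033670282), 0.837944895029068)
plate s7->s8 ((0.1525491447997993, -0.07607712163917313), 0.5777519804636637) s8->s9 ((-0.14533830815154047, -0.15066810280042375), 0.5238906033833821)
[ 0.49788996 -0.1793284   0.15823507] [ 0.10089404 -0.06901613 -0.20282228] 23.7
```

Plate and tab are steady, and the robot is touching nothing.

```bash
python3 -c "
from station import manip;print(manip.sign_off())"
```

```text
the job is handed in; nothing more can be done
None
```

I've handed in the job at 23.7 s: the cover is tucked under the lip and lying flat in its recess, the catch is pushed against its stop, and the arm is clear; the cameras put the catch's travel at about 18 mm from an unknown start of 0–5 mm, so "fully home" rests on it stopping hard at the same spot in two separate pushes.

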